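Shut the furnace cover and press start

ROBOT

A 6-joint arm with a two-finger parallel gripper is mounted at the origin on the work surface. World frame = base frame: x ahead of the robot, y to its left, z up, the work surface at z = 0. Lengths are in mm, angles in rad, forces in N, time in s.
With the tool pointing down it reaches from about 300 to 875 mm from the base axis. Payload 4.2 kg.
Tool frame: the origin (TCP) lies midway between the tips of the shut fingers; the grasp point (between the pads) lies 19 mm behind it; z points along the fingers, y is the line along which they close (so a half turn about z gives the same grasp; the last joint's range is limited). The gripper opens to 85 mm and grips with 20 to 120 N. Pads are 22 mm wide; open, the fingers measure 114 mm over their backs; the gripper's body (76 mm by 85 mm) begins 54 mm behind the grasp point. The pads swing forward as they close: fully open they stand 13 mm farther back than shut.
Start: joints at [1.115, 0.32, 1.565, -0, 1.257, -0.02], TCP at [242.733, 521.273, 199.838] pointing down, gripper open.
Joint ranges: [-3.11, 3.11], [-0.84, 2.01], [0.21, 2.61], [-1.34, 4.49], [0.05, 2.63], [-2.56, 2.56]. Speed limits (rad/s): [2.57, 2.57, 3.14, 3.14, 3.14, 3.14].

INTERFACE

Orientations are given as a unit quaternion [w, x, y, z].
In Python, from bench import bot gives the robot as it stands. The module is installed in compiled form; this text tells all that it offers.
- The arm moves only by the shell command python3 -m jog 'ROWS' [OPENING] [FORCE]. ROWS is text: rows parted by semicolons, each of 6 numbers parted by spaces: the shift along the tool's x, y, z scaled (see below), then the turn, a rotation vector about the tool's x, y, z scaled (see below). In form: tx ty tz ax ay az; .... A call has 1 to 10 rows; each row shifts and turns the commanded pose from where the row before left it, along the tool's axes as they then stand; what a row does not reach is not made up. The controller multiplies each number of a shift by 30 mm and each number of a turn by 2 rad. A row lasts 1/10 s, in which the tool goes at most 50 mm and 8.59 degrees, less where a joint would pass 70% of its speed; a pose out of reach is approached as far as the arm can. A call with a number of a shift or a turn outside -1 to 1 is refused whole. A call with a gripper value outside its range is refused whole. OPENING is the opening, from 0 (shut) to 1 (fully open), set as the call begins (- or left out, the last holds). The fingers move at their own pace and stop on an object; FORCE is the grip in N (left out, the last holds). Time passes only in rows, so rows that do not move let the fingers close. It gives the time, the measured TCP pose, the force, the opening and the grip force at its end, in the units of the state.
- bot.state(): the state, without advancing time (a new reading comes with each control period).
- bot.grab_frame(name): name is "scene" or "top"; returns a dict with "color" (420x560x3 uint8, blue, green, red), "fx", "fy", "cx", "cy" (pixels), "R" (3x3) and "t" (3): a world point X has camera coordinates R X + t. Camera axes: x right, y down, z forward; pixel columns grow to the right and rows downward; lengths in mm; the calibration is good to about 2 mm. A picture is of the moment at which its call begins. There is no depth.
- bot.close_job(): hands the job in; it is judged then, once.
The state is a dict: "time": time; "qpos": joint angles; "qd": joint speeds; "joint_efforts": joint torques, N m; "tcp_pos": TCP position; "eef_rot": TCP orientation; "force": force on the tool from outside, world axes, zero at the start; "wrist_torque": the same for the moment, N m; "finger_gap": finger opening in mm; "grip_force": force on a finger pad.
Only numpy, scipy, OpenCV 4.12 (cv2) and the standard library are available. Lean on these libraries where they do the work, as an engineer would, in place of code of your own. Each camera call takes 0.05 s, during which the arm holds its last target. There are 200 camera calls.

TASK

Get the thermal analyser on the bench running: push the square metal furnace cover sideways along its rails until it is fully shut over the furnace mouth, and only then lightly press the long oblong start key with the fingertips until it clicks, let it spring back up, and withdraw. Do not press the round key or the square key, and leave the steel ring, the crucible box, the black puck and the vial where they stand; nothing needs to be gripped or lifted.

Things in the scene. Friction and masses are not known exactly. Their poses are not given: they have to be found in the camera images.
- console: The analyser: fixed white box, 320 (x) by 380 (y) mm, flat deck 75 mm above the bench; a hump 105 mm high along its far edge (x = +115 to +160). Origin: centre of its underside. x points away from the key side, y to its left, z up; yaw within 0.25 rad. Keys in a row at x = -100, y = -95, 0, +95 mm, in any order; flat display at x = -45; round furnace mouth, 80 mm across, at (+50, +60).
- cover (a joint): Opening of the furnace cover, m: 0 shut over the mouth (end stop; fully shut is below 0.005), 0.08 fully open; starts at 0.055 to 0.08. It slides along the console's y: shutting moves it to +y, opening to -y. Friction of about 2 N holds it where it is left; it cannot come off its rails.
- cover_top (a point): Centre of the top of the cover, an aluminium block with five thin dark grooves, 100 x 100 mm, 26 mm tall, 2 mm clear of the deck, its top 103 mm above the bench; sides parallel to the console's. In the console's frame: x = +50, y = +60 mm minus the opening. To shut it, push its -y side face, 50 mm from this point; at least 100 mm of bare deck lies beyond that face.
- key_start (a joint): How far the oblong start key is pressed, in m: 0 up, 0.008 bottom stop. It slides straight down 8 mm on a spring (1.2 N to start, 3.6 N at 4 mm, 6 N at the bottom stop) and springs back. It clicks at 4 mm and must stay past that for 0.1 s; a push over 15 N is too hard for it.
- key_start_top (a point): Centre of the top face of the oblong start key: off-white, 46 mm long along the console's y, 18 mm wide, its top 14 mm above the deck (89 mm above the bench); black mount plate 40 x 62 mm, 4 mm thick around it. Neighbouring keys are 95 mm away along the console's y.
- key_round_top (a point): Centre of the top face of the round key: off-white, 30 mm across, top 14 mm above the deck. Not to be pressed.
- key_square_top (a point): Centre of the top face of the square key: off-white, 26 x 26 mm, top 14 mm above the deck. Not to be pressed.
- key_round (a joint): How far the round key is pressed, in m (0 up). It slides straight down 8 mm on a spring (1.2 N to start, 3.6 N at 4 mm, 6 N at the bottom stop) and springs back. 
- key_square (a joint): How far the square key is pressed, in m (0 up). It slides straight down 8 mm on a spring (1.2 N to start, 3.6 N at 4 mm, 6 N at the bottom stop) and springs back. 
- ring: Loose steel ring, 38 mm across, 12 mm tall, lying on the deck near the console's +y edge, beyond the cover. Origin: centre of its underside. Leave it.
- crucible_box: Loose red box with a clear lid, 75 x 110 mm, 36 mm tall, on the bench beside the console. Origin: centre of its underside. Leave it.
- puck: Loose black cylinder, 40 mm across, 36 mm tall, on the bench beside the console. Origin: centre of its underside. Leave it.
- vial: Loose amber glass vial with a white cap, 32 mm across, 60 mm tall, on the bench beside the console. Origin: centre of its underside. Leave it.

How it is judged (in metres and radians):
On the way, in this order (a step that is already met when the one before it is completed fails the run):
1. the furnace cover is pushed fully shut (within 5 mm of its stop) (value of joint cover below 0.005 m), for 0.2 s.
2. the oblong start key is pressed past its click (4 mm) by the fingers, the cover shut (value of joint key_start above 0.004 m and value of joint cover below 0.005 m and contact force between the fingers and key_start above 0.5 N), for 0.1 s.
At the end, for the whole second after the job is handed in: The cover is within 5 mm of fully shut, all three keys are up again (within 1.5 mm), and the ring, crucible box, puck and vial are at rest within 10 mm of where they began (value of joint cover below 0.005 m and value of joint each of key_start, key_round, key_square below 0.0015 m and distance of each of ring, crucible_box, puck, vial from where it was at the start of the episode below 0.01 m and linear speed of each of ring, crucible_box, puck, vial below 0.02 m/s); the robot touches nothing.
It fails at once if the start key is pressed while the furnace cover is not fully shut (value of joint key_start above 0.002 m and value of joint cover above 0.005 m).
It fails at once if the start key is pushed with more than 15 N (contact force between anything else and key_start above 15 N).
It fails at once if the round or the square key is pressed (value of joint any of key_round, key_square above 0.002 m).
It fails at once if a bystander (ring, crucible box, puck or vial) is moved or lifted by more than 10 mm, or tipped (distance of any of ring, crucible_box, puck, vial from where it was at the start of the episode above 0.01 m or angle between any of ring, crucible_box, puck, vial's own z axis and vertical above 0.25 rad).
It also fails if it takes over 45 s, if anything falls off the work surface, if the arm or the gripper's body presses on something with over 40 N, if the wrist force passes 120 N, or if a joint passes its speed limit or range.

## Working session

There is one attempt and no reset: what is moved stays moved. The work goes in short steps, Python scripts to look and compute and a shell command to move; the robot and the scene stay as the last step left them, time stands still between calls to the robot, and variables do not carry over. Pictures are saved under pics/ and viewed, at most 10 in all, crops included, and the job is handed in when it is done.

```bash
mkdir -p pics
python3 - <<'E'
from bench import bot
import cv2,pickle
for n in("scene","top"):
    f=bot.grab_frame(n); cv2.imwrite(f"pics/{n}0.png",f["color"]); pickle.dump(f,open(f"{n}0.pkl","wb"))
    print(n,f["fx"],f["cx"],f["cy"],f["R"],f["t"])
s=bot.state(); print(s)
E
```

```text
scene 501.9252389826173 280.6099218380286 200.9660495327231 [[-0.80526503  0.59273699 -0.01452905]
 [ 0.35273631  0.45922714 -0.81528371]
 [-0.47657668 -0.66164439 -0.57887941]] [ 455.27122698 -159.31082189 1327.7546525 ]
top 470.98911108378445 290.46542388314396 206.88603911274947 [[-1.22804473e-02 -9.99923297e-01 -1.60950203e-03]
 [-9.96138384e-01  1.23738731e-02 -8.69206994e-02]
 [ 8.69339481e-02  5.35861684e-04 -9.96213934e-01]] [  23.15960264  593.55586286 1050.51962588]
{'time': 0.1, 'qpos': array([ 1.11501151e+00,  3.20220344e-01,  1.56552181e+00, -8.67398412e-06,
        1.25744195e+00, -2.00148848e-02]), 'qd': array([ 0.00292178, -0.00042201, -0.00240587,  0.00017891,  0.00098838,
        0.00065134]), 'joint_efforts': array([-1.05385745e-03, -4.16407549e+01, -2.34703749e+01, -1.71253987e-04,
        4.84216172e-03,  3.95764778e-05]), 'tcp_pos': array([242.51323311, 520.83302573, 199.08445031]), 'eef_rot': array([-1.83513383e-04,  2.16163705e-01,  9.76356809e-01, -7.74284172e-04]), 'force': array([-0.27148455, -0.71751503, -1.17362591]), 'wrist_torque': array([0.04462896, 0.02964371, 0.01906355]), 'grip_force': 0.0, 'finger_gap': 85.41912001230068}
```

View pics/scene0.png

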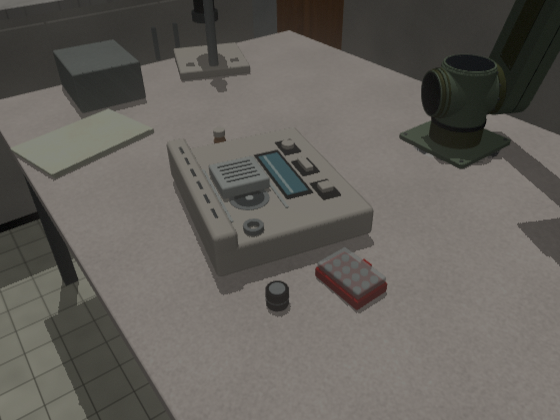

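View pics/top0.png

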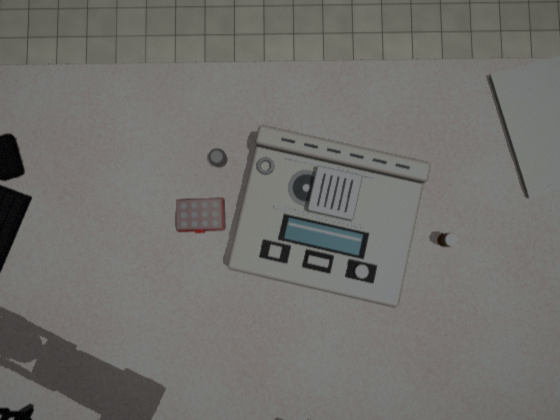

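The top view shows the square key at about (275,251), the oblong key in the middle at (318,261) and the round key at (361,271). The cover is at about (334,192), the mouth at (305,187) and the ring at (265,166). I'll measure these next.

```bash
cat > h.py <<'E'
import numpy as np,cv2
def ray(f,u,v,z):
    R=np.array(f["R"]);t=np.array(f["t"]);c=-R.T@t
    d=R.T@np.array([(u-f["cx"])/f["fx"],(v-f["cy"])/f["fy"],1]); return c+d*(z-c[2])/d[2]
def blob(m,u,v):
    n,l,s,c=cv2.connectedComponentsWithStats(m.astype(np.uint8)); 
    k=min((i for i in range(1,n) if s[i,4]>15),key=lambda i:np.hypot(*(c[i]-(u,v))))
    return c[k],s[k],(l==k).astype(np.uint8)
E
python3 - <<'E'
import pickle,cv2,numpy as np
from h import *
f=pickle.load(open("top0.pkl","rb"));g=cv2.cvtColor(f["color"],cv2.COLOR_BGR2GRAY)
C=[]
for n,p in dict(sq=(275,251),ob=(318,261),rd=(361,271)).items():
    c,s,m=blob(g<60,*p)
    cn=cv2.findContours(m,cv2.RETR_EXTERNAL,2)[0][0]; r=cv2.minAreaRect(cn)
    C.append(ray(f,*r[0],79)); 
    hull=cv2.fillPoly(m*0,[cn],1); k,s2,_=blob((g>=75)&(cv2.erode(hull,np.ones((3,3)))>0),*p)
    print(n,s,r,C[-1].round(1),'key',k,s2[4],ray(f,*k,89).round(1))
d=C[0]-C[2];yaw=np.arctan2(-d[0],d[1]);print('yaw',yaw,np.linalg.norm(d))
Rz=np.array([[np.cos(yaw),-np.sin(yaw)],[np.sin(yaw),np.cos(yaw)]])
o=np.mean(C,0)[:2]-Rz@[-100,0]; print('console',o)
c,s,m=blob(g<75,324,236)
r=cv2.minAreaRect(np.argwhere(m)[:,::-1].astype(np.float32));p=ray(f,*r[0],76)[:2];print('display',r,p.round(1),'local',(Rz.T@(p-o)).round(1))
# grooves centre
sub=np.zeros_like(g);sub[165:220,310:360]=1
pts=np.argwhere((g<80)&(sub>0)); print('grooves',len(pts))
n,l,s,c=cv2.connectedComponentsWithStats(((g<85)&(sub>0)).astype(np.uint8))
for i in range(1,n):
    if s[i,4]>10: q=ray(f,*c[i],103)[:2]; print(s[i],c[i].round(1),'local',(Rz.T@(q-o)).round(1))
im=cv2.resize(f["color"][115:310,220:440],None,fx=3.5,fy=3,interpolation=cv2.INTER_CUBIC);cv2.imwrite("pics/c1.png",cv2.convertScaleAbs(im,alpha=1.5))
E
```

```text
sq [260 240  30  23 340] ((274.5730285644531, 251.01683044433594), (28.25734519958496, 17.613994598388672), 12.994616508483887) [494.1  51.2  79. ] key [274.51369863 251.10958904] 146 [494.  51.  89.]
ob [302 250  32  23 310] ((317.4718933105469, 260.95501708984375), (28.48220443725586, 17.68895149230957), 12.994616508483887) [471.7 -40.8  79. ] key [317.93922652 261.04972376] 181 [471.8 -41.3  89. ]
rd [345 260  32  23 345] ((360.494140625, 270.7764892578125), (28.634824752807617, 17.788297653198242), 12.528807640075684) [ 449.7 -132.8   79. ] key [361.57792208 271.16883117] 154 [ 449.3 -133.6   89. ]
yaw -0.2372087405098876 189.3068273103589
console [569.04733474 -64.30687723]
display ((323.05572509765625, 235.98638916015625), (87.84942626953125, 26.426668167114258), 12.847704887390137) [525.3 -54. ] local [-45.   -0.3]
grooves 445
[341 165  19   5  46] [351.9 166.3] local [112.8 -26.4]
[310 167   7  31 100] [312.2 179.2] local [66.8 50.2]
[317 174   9  32  61] [320.8 189.1] local [50.1 27.5]
[324 176   8  31  62] [327.6 191.1] local [49.1 12.6]
[331 177   8  32  61] [334.4 193. ] local [48.5 -2.4]
[338 179   8  31  62] [341.6 193.3] local [ 51.2 -17.4]
[345 180   8  32  63] [348.4 195.1] local [ 50.6 -32.4]
```

View pics/c1.png

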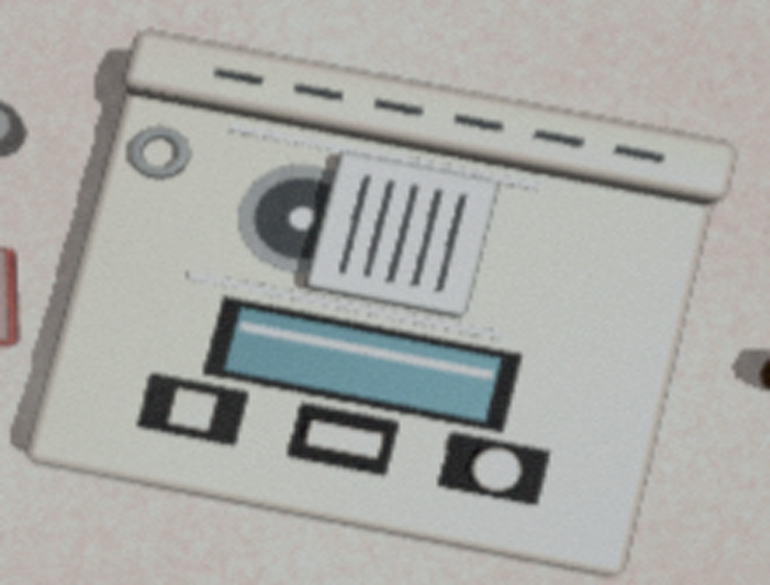

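The console is at (569,-64) with yaw -0.237. The cover opening is about 62 mm and the oblong key is the middle one. I'll shut the fingers, align with the console and move above the bare deck on the cover's -y side.

```bash
cat > w.py <<'E'
import numpy as np
from bench import bot
from scipy.spatial.transform import Rotation as Ro
s=bot.state();o=np.array([569.05,-64.3]);y=-0.2372
d=s["tcp_pos"][:2]-o;c,n=np.cos(y),np.sin(y)
M=Ro.from_quat(np.array(s["eef_rot"])[[1,2,3,0]]).as_matrix()
T=np.array([[-c,n,0],[-n,-c,0],[0,0,1]]).T  # placeholder
T=np.column_stack([[-c,-n,0],[-n,c,0],[0,0,-1]])
print('t',round(s["time"],2),'local',(c*d[0]+n*d[1]).round(1),(-n*d[0]+c*d[1]).round(1),'z',s["tcp_pos"][2].round(1),'turn',(Ro.from_matrix(M.T@T).as_rotvec()/2).round(4),'F',np.array(s["force"]).round(1),'gap',round(s["finger_gap"],1))
E
python3 w.py
python3 -m jog '0 0 0 0 0 -0.05;0 0 0 0 0 -0.05;0 0 0 0 0 0;0 0 0 0 0 0;0 0 0 0 0 0' 0 20; python3 w.py
```

```text
t 0.1 local -454.9 492.0 z 199.1 turn [-0.0008 -0.0001 -0.0993] F [-0.3 -0.7 -1.2] gap 85.4
time: 0.6
tcp_pos: [242.7, 521.2, 199.7]
eef_rot: [-0.0, 0.118, 0.993, -0.0]
force: [0.2, 0.4, 0.3]
finger_gap: 12.5
grip_force: 0.0
t 0.6 local -454.8 492.4 z 199.7 turn [-0.0002 -0.      0.    ] F [0.2 0.4 0.3] gap 12.5
```

```bash
python3 -m jog '-0.75 -0.9 0 0 0 0;-0.75 -0.9 0 0 0 0;-0.75 -0.9 0 0 0 0;-0.75 -0.9 0 0 0 0;-0.75 -0.9 0 0 0 0;-0.75 -0.9 0 0 0 0;-0.75 -0.9 0 0 0 0;-0.75 -0.9 0 0 0 0;-0.75 -0.9 0 0 0 0;-0.75 -0.9 0 0 0 0' >/dev/null; python3 -m jog '-0.75 -0.9 0 0 0 0;-0.75 -0.9 0 0 0 0;-0.75 -0.9 0 0 0 0;-0.75 -0.9 0 0 0 0;-0.75 -0.9 0 0 0 0;-0.75 -0.9 0 0 0 0;-0.75 -0.9 0 0 0 0;-0.75 -0.9 0 0 0 0;-0.75 -0.9 0 0 0 0;0 0 0 0 0 0'>/dev/null; python3 w.py
```

```text
t 2.6 local -24.1 -22.8 z 199.5 turn [-0.0006  0.0007 -0.0017] F [-0.3 -0.3 -0.5] gap -0.0
```

```bash
python3 -m jog '-0.8 -0.85 0 0 0 0;-0.8 -0.85 0 0 0 0;-0.8 -0.85 0 0 0 0;0 0 0 0 0 0;0 0 0 0 0 0' >/dev/null; python3 w.py; python3 -m jog '0 0 0.6 0 0 0;0 0 0.6 0 0 0;0 0 0.6 0 0 0;0 0 0.6 0 0 0;0 0 0.6 0 0 0;0 0 0.4 0 0 0;0 0 0.2 0 0 0;0 0 0 0 0 0;0 0 0 0 0 0' >/dev/null; python3 w.py
python3 - <<'E'
from bench import bot
import cv2,numpy as np
a=[cv2.convertScaleAbs(bot.grab_frame(n)["color"][80:310,150:450],alpha=1.4) for n in("scene","top")]
cv2.imwrite("pics/d.png",np.hstack(a))
E
```

```text
t 3.1 local 45.1 -96.0 z 199.3 turn [ 0.0004 -0.0007  0.    ] F [-1.2 -0.1  0.3] gap 0.0
t 4.0 local 45.9 -96.1 z 92.5 turn [0.     0.0006 0.0008] F [-0.2 -0.4  0.6] gap 0.4
```

View pics/d.png

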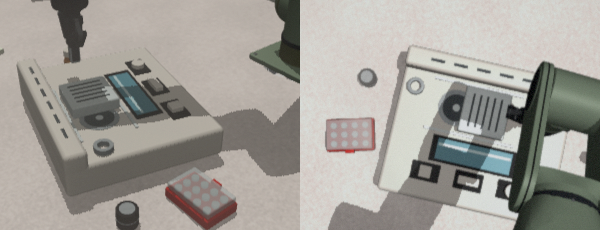

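The shut fingers stand over bare deck just beyond the cover's -y side. I'll lower 6 mm and push.

```bash
python3 -m jog '0 0 0.2 0 0 0;0 0.3 0 0 0 0;0 0.3 0 0 0 0;0 0.3 0 0 0 0;0 0.3 0 0 0 0;0 0 0 0 0 0' >/dev/null; python3 w.py; python3 -m jog '0 0.3 0 0 0 0;0 0.3 0 0 0 0;0 0.3 0 0 0 0;0 0.3 0 0 0 0;0 0.3 0 0 0 0;0 0 0 0 0 0' >/dev/null; python3 w.py
```

```text
t 4.7 local 45.5 -58.7 z 85.9 turn [0.0002 0.0001 0.0015] F [-0.1  0.2 -0.2] gap -0.2
t 5.3 local 45.4 -14.0 z 85.8 turn [0.0002 0.     0.0014] F [-0.2 -0.3  0.1] gap -0.1
```

```bash
python3 -m jog '0 0.15 0 0 0 0;0 0.15 0 0 0 0' >/dev/null; python3 w.py; python3 -m jog '0 0.1 0 0 0 0;0 0.1 0 0 0 0' >/dev/null; python3 w.py;  python3 - <<'E'
from bench import bot
import cv2,numpy as np
a=[cv2.convertScaleAbs(bot.grab_frame(n)["color"][80:310,150:450],alpha=1.4) for n in("scene","top")]
cv2.imwrite("pics/e.png",np.hstack(a))
E
```

```text
t 5.5 local 45.4 -6.2 z 85.8 turn [ 0.     -0.      0.0005] F [0.1 0.  1.5] gap -0.0
t 5.7 local 45.4 -0.1 z 85.8 turn [0.     0.     0.0006] F [-0.4  0.4 -0.6] gap -0.3
```

View pics/e.png

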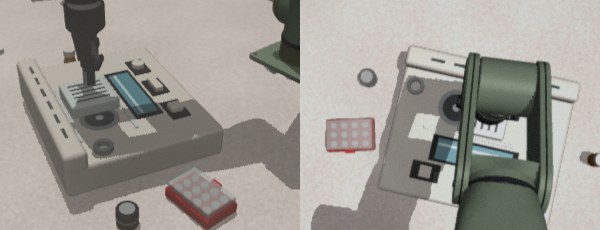

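The cover looks almost unmoved, which doesn't fit the TCP reading. I'll zoom in on both views.

Run:
```python
from bench import bot
import cv2,numpy as np
from h import *
import pickle
f=bot.grab_frame("scene");g=bot.grab_frame("top")
def proj(f,X):
    q=np.array(f["R"])@X+np.array(f["t"]);return (q[:2]/q[2]*f["fx"]+[f["cx"],f["cy"]]).round(1)
t=bot.state()["tcp_pos"]
print('tcp px',proj(f,t),proj(g,t))
o=np.array([569.05,-64.3]);y=-.2372;Rz=np.array([[np.cos(y),-np.sin(y)],[np.sin(y),np.cos(y)]])
P=lambda x,yy,z:np.r_[o+Rz@[x,yy],z]
for yy in(-2.4,60): print('cover centre px',yy,proj(f,P(50,yy,103)),proj(g,P(50,yy,103)))
a=f["color"][100:250,160:310];b=pickle.load(open("scene0.pkl","rb"))["color"][100:250,160:310]
cv2.imwrite("pics/f.png",cv2.resize(cv2.convertScaleAbs(np.hstack([b,a]),alpha=1.5),(800,400),interpolation=cv2.INTER_CUBIC))
```

```text
tcp px [239.7 177.9] [332.5 195.1]
cover centre px -2.4 [236.8 170.8] [334.6 192.3]
cover centre px 60 [247.  186.3] [305.9 185.8]
```

View pics/f.png

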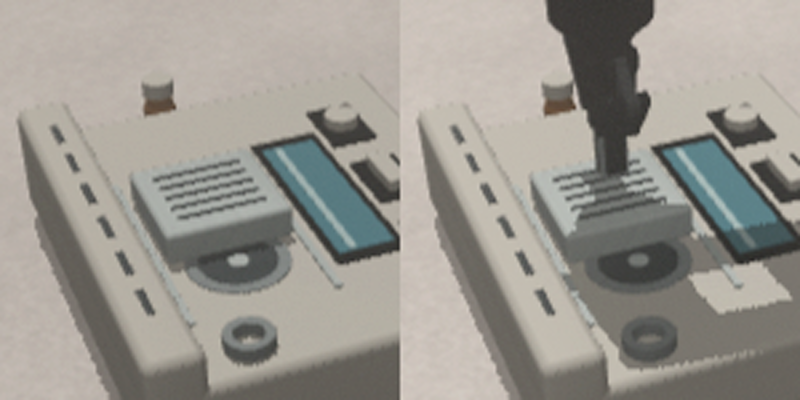

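Nothing was felt and the cover is still about 62 mm open, while the tip appears at about (239,164), above where the TCP reading projects (240,178). The tip's true place must differ from the reading. I'll back off and look at it in the clear.

```bash
python3 -m jog '0 -0.6 0 0 0 0;0 -0.6 0 0 0 0;0 -0.6 0 0 0 0;0 -0.6 0 0 0 0;0 -0.6 0 0 0 0;0 -0.6 0 0 0 0;0 0 0 0 0 0;0 0 0 0 0 0' >/dev/null; python3 w.py
python3 - <<'E'
from bench import bot
import cv2,numpy as np,pickle
f=bot.grab_frame("scene");g=bot.grab_frame("top")
pickle.dump(f,open("s1.pkl","wb"));pickle.dump(g,open("t1.pkl","wb"))
def proj(f,X):
    q=np.array(f["R"])@X+np.array(f["t"]);return (q[:2]/q[2]*f["fx"]+[f["cx"],f["cy"]]).round(1)
t=bot.state()["tcp_pos"];print(t)
for dz in(0,10,20,30,40): print('tcp px +',dz,proj(f,t+[0,0,dz]),proj(g,t+[0,0,dz]))
a=f["color"][60:210,160:310];b=g["color"][130:280,280:430]
cv2.imwrite("pics/g.png",cv2.resize(cv2.convertScaleAbs(np.hstack([a,b]),alpha=1.8),(800,400),interpolation=cv2.INTER_CUBIC))
E
```

```text
t 6.7 local 45.6 -108.9 z 85.8 turn [0.0003 0.     0.    ] F [-0.1 -0.5  0. ] gap -0.0
[ 587.97790438 -179.84984172   85.76040127]
tcp px + 0 [224. 154.] [381.1 206. ]
tcp px + 10 [223.6 150.1] [382.  205.6]
tcp px + 20 [223.2 146.1] [382.9 205.2]
tcp px + 30 [222.9 142.1] [383.9 204.8]
tcp px + 40 [222.5 138.1] [384.8 204.3]
```

View pics/g.png

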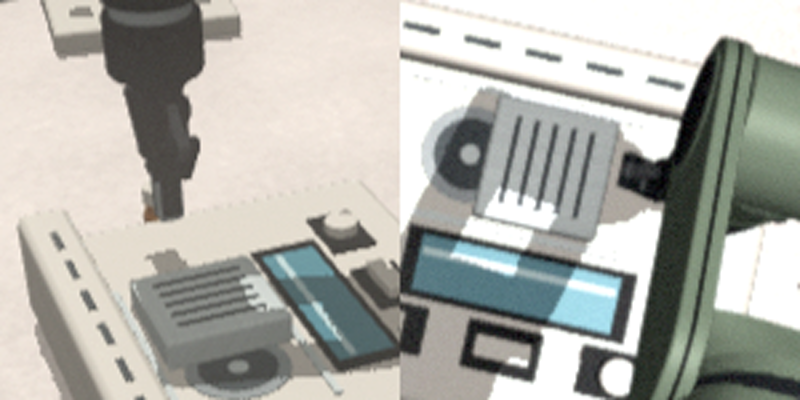

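The scene view puts the tip at (224,142.5), which is about 29 mm higher than the reported z if xy is right. That explains why it passed over the cover. I'll go down over the bare deck and find its height by a light touch.

```bash
python3 -m jog '0 0 0.4 0 0 0;0 0 0.3 0 0 0;0 0 0 0 0 0' |grep -E 'pos|force: \['; for i in 1; do :; done; python3 -m jog '0 0 0.1 0 0 0;0 0 0 0 0 0' |grep -E 'pos|force: \['; python3 -m jog '0 0 0.1 0 0 0;0 0 0 0 0 0' |grep -E 'pos|force: \['; python3 w.py
python3 - <<'E'
from bench import bot
import cv2,numpy as np
f=bot.grab_frame("scene")
b=f["color"][60:210,160:310]
cv2.imwrite("pics/h.png",cv2.resize(cv2.convertScaleAbs(b,alpha=1.8),(600,600),interpolation=cv2.INTER_CUBIC))
E
```

```text
tcp_pos: [586.5, -179.2, 62.5]
force: [-0.6, 0.2, -0.6]
tcp_pos: [587.8, -180.1, 61.4]
force: [-0.6, 0.2, 0.1]
tcp_pos: [587.8, -180.2, 58.6]
force: [-0.1, -0.1, 0.0]
t 7.5 local 45.5 -108.3 z 58.6 turn [ 0.0001 -0.0001  0.0007] F [-0.1 -0.1  0. ] gap 0.1
```

View pics/h.png

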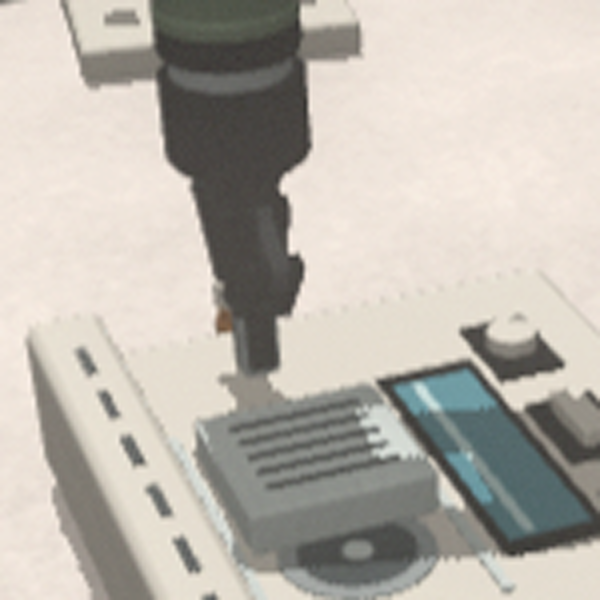

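The tip is now at (224,153), which gives a true z of about 88 while the reading says 58.6. The reported z is therefore about 29 mm low, while xy matches. This is a good height for pushing the cover.

```bash
python3 -m jog '0 0.3 0 0 0 0;0 0.3 0 0 0 0;0 0.3 0 0 0 0;0 0.3 0 0 0 0;0 0.3 0 0 0 0;0 0.3 0 0 0 0' |grep -E 'pos|force: \['; python3 -m jog '0 0.3 0 0 0 0;0 0.3 0 0 0 0;0 0.3 0 0 0 0;0 0.2 0 0 0 0'|grep -E 'pos|force: \['; python3 w.py;  python3 - <<'E'
from bench import bot
import cv2
f=bot.grab_frame("scene")
b=f["color"][60:210,160:310]
cv2.imwrite("pics/i.png",cv2.resize(cv2.convertScaleAbs(b,alpha=1.8),(600,600),interpolation=cv2.INTER_CUBIC))
E
```

```text
tcp_pos: [600.6, -127.4, 58.9]
force: [-1.1, -2.5, -0.1]
tcp_pos: [608.5, -94.9, 58.8]
force: [0.3, -2.3, 1.2]
t 8.55 local 45.5 -20.4 z 58.8 turn [0.0001 0.0001 0.0009] F [ 0.3 -2.3  1.2] gap -0.3
```

View pics/i.png

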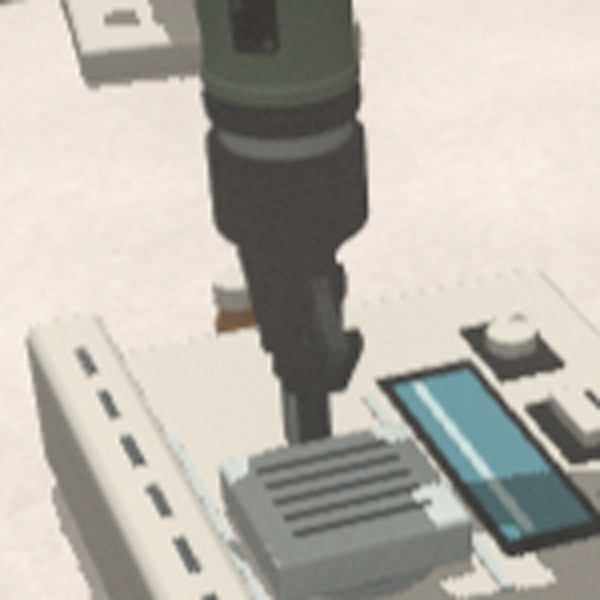

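The cover is moving with the fingers behind it, at about 2.3 N. I'll push on in small steps until the stop shows in the force.

```bash
python3 -m jog '0 0.15 0 0 0 0;0 0.1 0 0 0 0;0 0 0 0 0 0' |grep -E 'force: \['; python3 w.py; python3 -m jog '0 0.1 0 0 0 0;0 0 0 0 0 0'|grep -E 'force: \['; python3 w.py; python3 -m jog '0 0.07 0 0 0 0;0 0 0 0 0 0'|grep -E 'force: \['; python3 w.py
```

```text
force: [-0.1, 0.1, 0.9]
t 8.9 local 45.4 -13.3 z 58.8 turn [ 0.0004 -0.      0.0007] F [-0.1  0.1  0.9] gap 0.3
force: [-0.0, -0.3, -0.0]
t 9.1 local 45.4 -10.6 z 58.8 turn [ 0.0001 -0.      0.0006] F [-0.  -0.3 -0. ] gap -0.1
force: [0.1, -1.7, -0.2]
t 9.3 local 45.4 -8.6 z 58.8 turn [ 0.0001 -0.      0.0007] F [ 0.1 -1.7 -0.2] gap -0.4
```

```bash
for k in a; do python3 -m jog '0 0.1 0 0 0 0;0 0 0 0 0 0'|grep -E 'force: \['; python3 w.py; python3 -m jog '0 0.1 0 0 0 0;0 0 0 0 0 0'|grep -E 'force: \['; python3 w.py; done
```

```text
force: [-1.0, -1.1, -0.4]
t 9.5 local 45.4 -5.3 z 58.8 turn [ 0.0002 -0.      0.0008] F [-1.  -1.1 -0.4] gap -0.1
force: [-0.5, -5.6, -0.8]
t 9.7 local 45.4 -3.3 z 58.8 turn [-0.0008 -0.0001  0.0011] F [-0.5 -5.6 -0.8] gap 0.1
```

```bash
python3 -m jog '0 0.07 0 0 0 0;0 0 0 0 0 0;0 0 0 0 0 0;0 0 0 0 0 0'|grep -E 'force: \['; python3 w.py
```

```text
force: [-1.8, -9.9, 0.8]
t 10.1 local 45.4 -3.2 z 58.8 turn [-0.0022 -0.0001  0.0012] F [-1.8 -9.9  0.8] gap 0.0
```

The force is at 10 N with no further travel, so the cover is against its stop. I'll back off, rise, move over the start key and check the cover from the pictures.

```bash
python3 -m jog '0 -0.4 0 0 0 0;0 -0.4 0 0 0 0;0 0 -0.6 0 0 0;0 0 -0.6 0 0 0;0 0 -0.6 0 0 0;0 0 -0.6 0 0 0;0 0 0 0 0 0' |grep -E 'force: \['; python3 w.py; python3 -m jog '0.8 0.12 0 0 0 0;0.8 0.12 0 0 0 0;0.8 0.12 0 0 0 0;0.8 0.12 0 0 0 0;0.8 0.12 0 0 0 0;0.8 0.12 0 0 0 0;0 0 0 0 0 0;0 0 0 0 0 0' >/dev/null; python3 w.py
python3 - <<'E'
from bench import bot
import cv2,numpy as np
from h import *
f=bot.grab_frame("scene");g=cv2.cvtColor(f["color"],cv2.COLOR_BGR2GRAY)
o=np.array([569.05,-64.3]);y=-.2372;Rz=np.array([[np.cos(y),-np.sin(y)],[np.sin(y),np.cos(y)]])
c=f["color"][100:250,160:310]
cv2.imwrite("pics/j.png",cv2.resize(cv2.convertScaleAbs(c,alpha=1.8),(600,600),interpolation=cv2.INTER_CUBIC))
bh=cv2.morphologyEx(g,cv2.MORPH_BLACKHAT,np.ones((5,5)));m=np.zeros_like(g);m[160:215,215:280]=1
n,l,s,cc=cv2.connectedComponentsWithStats(((bh>22)&(m>0)).astype(np.uint8))
for i in range(1,n):
    if s[i,4]>20: print(s[i],cc[i].round(1),(Rz.T@(ray(f,*cc[i],103)[:2]-o)).round(1))
E
```

```text
force: [-0.4, -0.1, 0.3]
t 10.8 local 47.2 -24.6 z 133.4 turn [0.0006 0.0028 0.0005] F [-0.4 -0.1  0.3] gap 0.4
t 11.6 local -98.5 -3.2 z 130.5 turn [0.0002 0.0002 0.0007] F [ 1.  -0.6  0.7] gap -0.2
[258 160  22  29  78] [269.2 173.5] [-6.8 34.2]
[226 174  34   9  62] [242.8 178.2] [47.8 28.9]
[229 178  34   9  64] [244.9 182.1] [48.8 44. ]
[217 182  15  27 107] [223.3 195.7] [102.1  72.1]
[231 182  35   9  67] [247.6 185.9] [48.5 59.2]
[234 185  34  10  68] [250.4 189.8] [48.2 74.2]
[236 189  35  10  72] [253.1 193.8] [48.1 89.2]
```

View pics/j.png

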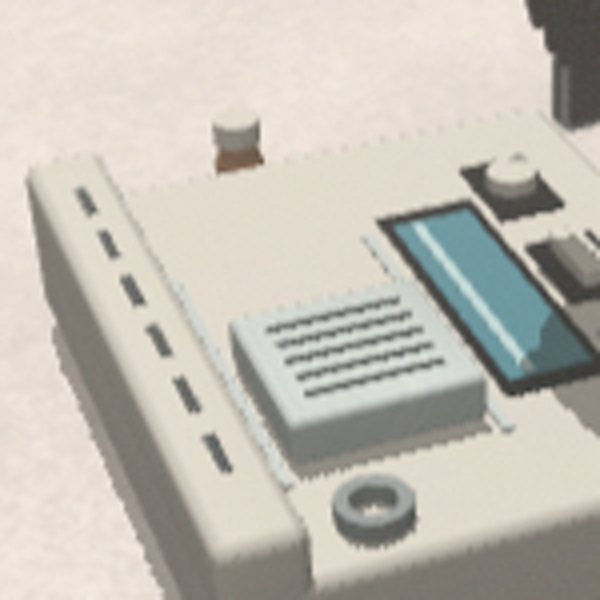

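The middle groove is at local y = 59.2, so the cover is shut, and the ring is undisturbed. The tip is at about (304,132). I'll check that against the z offset in numbers.

Run:
```python
from bench import bot
import cv2,numpy as np
f=bot.grab_frame("scene");t=bot.state()["tcp_pos"]
for dz in(0,25,29,33):
    q=np.array(f["R"])@(t+[0,0,dz])+np.array(f["t"]);print(dz,(q[:2]/q[2]*f["fx"]+[f["cx"],f["cy"]]).round(1))
g=cv2.cvtColor(f["color"],cv2.COLOR_BGR2GRAY)[:,285:325]
for r in range(118,142,2): print(r,' '.join('%3d'%v for v in g[r,::2]))
```

```text
0 [302.3 144.3]
25 [302.4 133.7]
29 [302.5 132. ]
33 [302.5 130.2]
118 126 124 124 123 126 124  95  52  60  41  41  41  44 121 122 124 124 123 122 124
120 126 125 125 124 124 123  95  52  59  42  42  41  43 123 122 123 123 123 124 122
122 124 123 124 124 121 121  95  53  60  40  43  42  45 121 122 123 122 122 124 124
124 122 123 124 123 123 121  94  53  60  43  42  43  46 122 123 123 121 120 121 122
126 123 123 122 123 122 121  94  54  60  40  42  41  51 124 124 122 123 123 122 124
128 121 125 117 122 120 112  94  56  60  41  41  41  56 123 125 123 122 122 124 125
130 121 121 121 121 121 121 112  66  59  46  50  53  89 123 123 123 124 124 123 125
132 121 122 122 121 121 122 121 110  82  88 103 107 122 123 123 124 123 122 124 125
134 121 121 121 122 121 121 121 120 115 122 120 122 125 125 125 124 123 123 124 123
136 122 121 120 121 120 122 121 122 120 115 123 123 125 124 124 124 121 123 124 122
138 121 121 103 119 121 121 121 121 121 120 115 124 123 123 124 121 124 126 123 124
140 121 113 111 111 120 121 120 120 121 121 119 115 124 122 124 123 124 125 125 124
```

```bash
python3 -m jog '0.05 0.09 0.5 0 0 0;0 0 0.5 0 0 0;0 0 0.5 0 0 0;0 0 0.3 0 0 0;0 0 0.1 0 0 0;0 0 0 0 0 0;0 0 0 0 0 0' >/dev/null; python3 w.py; for i in 1 ; do python3 -m jog '0 0 0.1 0 0 0;0 0 0.1 0 0 0;0 0 0 0 0 0;0 0 0 0 0 0'>/dev/null; python3 w.py; python3 -m jog '0 0 0.05 0 0 0;0 0 0.05 0 0 0;0 0 0 0 0 0;0 0 0 0 0 0'>/dev/null; python3 w.py; done
```

```text
t 12.4 local -99.4 -0.5 z 74.2 turn [0.0001 0.0006 0.0007] F [ 0.5  0.2 -0. ] gap 0.1
t 12.8 local -100.1 -0.5 z 67.8 turn [0.     0.     0.0007] F [0.1 1.  0.2] gap -0.3
t 13.2 local -100.1 -0.5 z 64.8 turn [ 0.     -0.0001  0.0007] F [-0.9 -0.7  0.7] gap 0.3
```

```bash
R='import sys'; python3 -m jog '0 0 0.05 0 0 0;0 0 0.05 0 0 0;0 0 0 0 0 0;0 0 0 0 0 0'>/dev/null; python3 w.py; python3 -m jog '0 0 0.05 0 0 0;0 0 0 0 0 0;0 0 0 0 0 0'>/dev/null; python3 w.py; python3 -m jog '0 0 0.05 0 0 0;0 0 0 0 0 0;0 0 0 0 0 0'>/dev/null; python3 w.py; python3 -m jog '0 0 0.05 0 0 0;0 0 0 0 0 0;0 0 0 0 0 0'>/dev/null; python3 w.py
```

```text
t 13.6 local -100.1 -0.5 z 61.7 turn [ 0.     -0.0001  0.0007] F [-0.1  0.6 -0.3] gap -0.2
t 13.9 local -100.1 -0.5 z 60.3 turn [ 0.     -0.      0.0007] F [-1.   0.1  0.4] gap -0.0
t 14.2 local -100.1 -0.5 z 58.8 turn [ 0.     -0.      0.0007] F [0.  0.3 0.3] gap 0.5
t 14.5 local -99.9 -0.5 z 57.4 turn [0.0001 0.0002 0.0007] F [1.  0.1 1.4] gap -0.0
```

```bash
python3 -m jog '0 0 0.05 0 0 0;0 0 0 0 0 0;0 0 0 0 0 0'>/dev/null; python3 w.py; python3 -m jog '0 0 0.05 0 0 0;0 0 0 0 0 0;0 0 0 0 0 0'>/dev/null; python3 w.py; python3 -m jog '0 0 0.05 0 0 0;0 0 0 0 0 0;0 0 0 0 0 0'>/dev/null; python3 w.py
```

```text
t 14.8 local -99.9 -0.5 z 55.9 turn [0.0001 0.0002 0.0007] F [ 1.  -0.1  1.6] gap 0.4
t 15.1 local -99.9 -0.5 z 54.4 turn [0.0001 0.0002 0.0007] F [1.1 0.  2.4] gap -0.0
t 15.4 local -99.9 -0.5 z 52.9 turn [0.0001 0.0002 0.0007] F [-0.4  0.3  3.9] gap -0.0
```

```bash
python3 -m jog '0 0 0.05 0 0 0;0 0 0 0 0 0;0 0 0 0 0 0;0 0 0 0 0 0'>/dev/null; python3 w.py; python3 -m jog '0 0 0 0 0 0' | grep -E 'force: \['; python3 -m jog '0 0 0 0 0 0'| grep -E 'force: \['
```

```text
t 15.8 local -99.9 -0.5 z 51.4 turn [0.0001 0.0002 0.0007] F [-0.2 -0.   4.7] gap 0.1
force: [0.1, -0.6, 4.4]
force: [1.1, 0.9, 4.1]
```

```bash
python3 -m jog '0 0 0.03 0 0 0;0 0 0 0 0 0;0 0 0 0 0 0;0 0 0 0 0 0'|grep -E 'pos|force: \['; python3 -m jog '0 0 -0.1 0 0 0;0 0 -0.1 0 0 0;0 0 -0.3 0 0 0;0 0 -0.6 0 0 0;0 0 -0.6 0 0 0;0 0 -0.6 0 0 0;0 0 -0.6 0 0 0;0 0 0 0 0 0;0 0 0 0 0 0;0 0 0 0 0 0' >/dev/null; python3 w.py
python3 - <<'E'
from bench import bot
import cv2,numpy as np,pickle
from h import *
o=np.array([569.05,-64.3]);y=-.2372;Rz=np.array([[np.cos(y),-np.sin(y)],[np.sin(y),np.cos(y)]])
f=bot.grab_frame("scene");g=cv2.cvtColor(f["color"],cv2.COLOR_BGR2GRAY);a=cv2.cvtColor(pickle.load(open("scene0.pkl","rb"))["color"],cv2.COLOR_BGR2GRAY)
bh=cv2.morphologyEx(g,cv2.MORPH_BLACKHAT,np.ones((5,5)));c,s,_=blob((bh>22),247.6,186)
print('cover mid groove',(Rz.T@(ray(f,*c,103)[:2]-o)).round(1))
d=cv2.absdiff(g,a)
for n,(u,v,w) in dict(ring=(254,227,14),box=(351,277,38),puck=(277,295,18),vial=(219,134,10)).items(): 
    A=a[v-w:v+w,u-w:u+w].astype(np.float32);B=g[v-w:v+w,u-w:u+w].astype(np.float32);print(n,np.round(cv2.phaseCorrelate(A,B),2),d[v-w:v+w,u-w:u+w].mean().round(1))
E
```

```text
tcp_pos: [471.8, -41.3, 50.5]
force: [0.2, 0.0, 5.3]
t 17.4 local -101.3 -0.6 z 136.3 turn [-0.0001 -0.0014  0.0007] F [ 0.2 -0.8  0.2] gap -0.1
cover mid groove [48.8 59.1]Traceback (most recent call last):
  File "<stdin>", line 10, in <module>
    return _wrapfunc(a, 'round', decimals=decimals, out=out)
    return _wrapit(obj, method, *args, **kwds)
    conv = _array_converter(obj)
ValueError: setting an array element with a sequence. The requested array has an inhomogeneous shape after 1 dimensions. The detected shape was (2,) + inhomogeneous part.
```

The key was pressed at 5.3 N, about 7 mm down. The cover is still shut and the tool is clear, so I'll hand it in.

```bash
python3 -c "
from bench import bot
print(bot.close_job())"
```

```text
the job is handed in; nothing more can be done
None
```

The job is handed in, with no verdict returned: the cover is fully shut, the start key was pressed about 7 mm at 5.3 N and released, the arm was clear, and I made no contact with the other items that I noticed, though my final check of their positions errored out; the reported tool height read about 29 mm low, so I worked from the camera and touch instead.

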